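# Lift a slab plate off the batt with a lifter and lock it on the carrying rack

## Robot

A 6-joint arm with a two-finger parallel gripper is mounted at the origin on the work surface. World frame = base frame: x ahead of the robot, y to its left, z up, the work surface at z = 0. Lengths are in m, angles in degrees, forces in N, time in s.
With the tool pointing down it reaches from about 0.375 to 0.825 m from the base axis. Payload 5.5 kg.
Tool frame: the origin (TCP) lies midway between the tips of the shut fingers; the grasp point (between the pads) lies 19 mm behind it; z points along the fingers, y is the line along which they close (so a half turn about z gives the same grasp; the last joint's range is limited). The gripper opens to 85 mm and grips with 20 to 120 N. Pads are 22 mm wide; open, the fingers measure 114 mm over their backs; the gripper's body (76 mm by 85 mm) begins 54 mm behind the grasp point. The pads swing forward as they close: fully open they stand 13 mm farther back than shut.
Start: joints at [72.823, 17.962, -2.699, 69.339, 0, 90], TCP at [0.177, 0.573, 0.231] pointing down, gripper open.
Joint ranges: [-152.73, 152.73], [-39.44, 99.34], [-58.76, 71.6], [-118.89, 123.64], [-81.53, 83.1], [-180, 180]. Speed limits (degrees/s): [136.94, 136.94, 172.46, 180, 180, 180].

## Interface

Orientations are given as [roll, pitch, yaw] about the fixed x, y, z axes, in that order (R = Rz(yaw) Ry(pitch) Rx(roll)).
In Python, from bench import arm gives the robot as it stands.
- The arm moves only by the tool servo_tool, never from a script. Its argument "steps" is a list of rows, each a list of 2 entries, a list of its own where there are three numbers: the shift along the world's x, y, z scaled (see below), then the turn, a rotation vector about the world's x, y, z scaled (see below). In form: [[[dx, dy, dz], [wx, wy, wz]], ...]. A call has 1 to 20 rows; each row is the pose to reach, as a shift and turn from the pose commanded when the call began, turning the shorter way round; what a row does not reach only later rows make up. The controller multiplies each number of a shift by 100 cm and each number of a turn by pi rad. A row lasts 1/8 s, in which the tool goes at most 62.5 mm and 10.7 degrees, less where a joint would pass 70% of its speed; a pose out of reach is approached as far as the arm can. A call with a number of a shift or a turn outside -1 to 1 is refused whole. A call with a gripper value outside its range is refused whole. "jaw" is the closure, from 0 (fully open) to 1 (shut), set as the call begins (left out, the last holds). The fingers move at their own pace and stop on an object; the grip force is fixed at half the most. Time passes only in rows, so rows that repeat a pose let the fingers close. It gives the time, the measured TCP pose, the force, the opening and the grip force at its end, in the units of the state.
- arm.get_obs(): the state, without advancing time (a new reading comes with each control period).
- arm.grab_frame(name): name is "scene" or "top" or "wrist"; returns (picture, depth): 420x560x3 uint8, red, green, blue; 420x560 float32, m along the optical axis (not along the pixel's ray), 0 where there is no reading.
- arm.camera_params(name): a dict with "intrinsics" (3x3 intrinsics, pixels), "rvec" (rotation vector, rad) and "tvec" (3), from world to camera coordinates, as OpenCV has them. Camera axes: x right, y down, z forward; pixel columns grow to the right and rows downward; lengths in m; the calibration is good to about 2 mm. The wrist camera is an equidistant fisheye: a pixel r from the principal point sees the ray r / f radians off the axis. A picture is of the moment at which its call begins: read the wrist's pose just before it. camera_params takes no time and is no camera call; for the wrist camera it gives the pose at the moment of the call.
- arm.sign_off(): hands the job in; it is judged then, once.
The state is a dict: "clock": time; "joints": joint angles; "qd": joint speeds; "tau": joint torques, N m; "eef_pos": TCP position; "tcp_rot": TCP orientation; "contact_force": force on the tool from outside, world axes, zero at the start; "ft_torque": the same for the moment, N m; "width": finger opening in m; "grip_force": force on a finger pad.
Only numpy, scipy, OpenCV 4.12 (cv2) and the standard library are available. Lean on these libraries where they do the work, as an engineer would, in place of code of your own. Each camera call takes 0.05 s, during which the arm holds its last target. There are 200 camera calls.

## Task

Slide the cranked steel lifter under the round bisque plate that lies on the plaster batt, pressing lightly so that the blade does not dig into the plaster, and carry the plate on the blade to the wooden two-rail rack without the robot itself ever touching the plate. Set it level and centred across the two rails while the keeper is still up, draw the lifter out and lay it flat on the table, then press the sprung keeper down over the plate's rim until it stays down by itself. Leave the other things on the table where they are.

Things in the scene. Friction and masses are not known exactly. Their poses are not given: they have to be found in the camera images.
- lifter: Cranked lifter lying flat, 0.14 kg: steel blade 105 x 48 x 2, 8 mm round neck rising at its rear (x = -49 to -70), wooden handle 20 wide, 18 high, level, from x = -70 to -165, its centreline 52 above the blade's underside. Origin: centre of the blade's underside; x from handle to the free front edge (x = +52.5), y across, z up. Centre of mass near x = -30.
- lifter_grip (a point): Grip point on the handle's centreline, 20 behind its front end: (-90, 0, 52) in the lifter's frame. Grip across the 20 wide handle from above, firmly (about 100 N; a weak grip lets the loaded blade droop).
- lifter_tip (a point): Middle of the blade's front edge, at (52.5, 0, 1) in the lifter's frame.
- plate: Flat round bisque plate, the only thing on the plaster batt: 110 diameter, 13 high with its 5 high lip, about 0.17 kg (to 30 per cent). Origin: centre of its underside, z up. The foot is flat to radius 49, then bevelled up to 4 high near the rim, so a blade on the batt enters below the rim. It slides when pushed, until it meets the batt's back curb.
- batt: Fixed plaster slab, 190 (x) x 180 (y), its working face 40 above this origin and 28 to 40 above the table (the slab is let in: read z). Origin: centre of the underside; x points to the back curb, z up. Near edge at x = -95, without curb.
- batt_curb (a point): Top middle of the near face of the back curb: a wooden strip across the whole far edge of the batt, near face at x = +85 in the batt's frame, rising 14 above the working face. Push the plate against it while sliding the blade under.
- rack: Fixed wooden rack, two rails along its x: x = -70 to +70, each 14 wide, centred at y = -41 and +41 (gap 68), tops 45 above the origin; the gap is clear down to 8. Open at the near end (-x), where the blade comes in and leaves. Keeper posts at x = +80 to +141, |y| under 19. Origin: mid-rails, on the table; x away from the robot, z up. The plate belongs centred over the origin, on the rail tops.
- keeper (a joint): Angle of the keeper, a sprung steel arm 75 long, 18 wide, hinged at (85, 0, 65) in the rack's frame, reaching to -x. 0 (at the start): sprung up, 0.95 rad above level. Grows when pressed down; 0.95: level, at its stop, 3 over a seated plate's lip. Takes about 5 N at the pad; springs back if let go before about 0.65, past that its over-centre spring snaps it to 0.95 and holds it.
- keeper_tip (a point): Middle of the upper face of the keeper's black rubber thumb pad (34 x 30), 68 from the hinge along the arm. Keeper up: about (51, 0, 124) in the rack's frame; down: about (17, 0, 72). While up it overhangs the far part of the plate's place, its end at x = 39: bring the plate in low from the near end, underside 10 to 25 above the rail tops, then lower it. Press the pad along its arc.
- bowl: Bystander: unfired clay bowl, 110 across, 55 high; origin at its underside.
- brush: Bystander: flat brush with a wooden handle, 180 long, lying; origin at its middle.
- saucer: Bystander: small clay saucer, 84 across, 14 high, lying on the table; origin at its underside.
- jar: Bystander: slip jar with a white cap, 64 across, 85 high; origin at its underside.
- modeller: Bystander: modelling tool with a yellow handle, 160 long, lying; origin at its middle.
- scraper: Bystander: flat wooden scraper, 100 x 55 x 6, lying; origin at its underside.
- beaker: Bystander: white plastic beaker, 70 across, 90 high; origin at its underside.
Not all that is in view belongs to the job. What is shaped like the plate but yellow is not meant.

How it is judged:
By the outcome, as a careful person would: the job done as asked, in the order asked, and still so for the second after the job is handed in, with the robot touching nothing.
It also fails if it takes over 72 s, if anything falls off the work surface, if the arm or the gripper's body presses on something with over 40 N, if the wrist force passes 120 N, or if a joint passes its speed limit or range.

## Working session

There is one attempt and no reset: what is moved stays moved. The work goes in short steps, Python scripts to look and compute and a tool call to move; the robot and the scene stay as the last step left them, time stands still between calls to the robot, and variables do not carry over. Pictures are saved under pics/ and viewed, at most 11 in all, crops included, and the job is handed in when it is done.

Besides the shell and the picture viewer there is one more tool, called after "Call:" as name(argument=value, ...), one argument or row to a line, values as JSON. servo_tool: Moves the arm, as the interface text tells. Shifts and turns lie within -1 to 1; 1 stands for 100 cm of shift or pi rad of turn. Its arguments: {"type":"object","properties":{"steps":{"type":"array"},"jaw":{"type":"number"}},"required":["steps"]}

```bash
ls; mkdir -p pics
cat > h.py <<'E'
import numpy as np,cv2
from bench import arm
def cam(n):
    p=arm.camera_params(n);K=np.array(p["intrinsics"],float);R=cv2.Rodrigues(np.array(p["rvec"],float))[0];t=np.array(p["tvec"],float).ravel()
    return K,R,t
def grab(n):
    c=cam(n);im,d=arm.grab_frame(n);np.savez(f'{n}.npz',im=im,d=d,K=c[0],R=c[1],t=c[2]);return im,d,c
def load(n):
    z=np.load(f'{n}.npz');return z['im'],z['d'],(z['K'],z['R'],z['t'])
def cloud(d,c):
    K,R,t=c;v,u=np.mgrid[:d.shape[0],:d.shape[1]]
    P=np.stack([(u-K[0,2])/K[0,0]*d,(v-K[1,2])/K[1,1]*d,d],-1)
    W=(P-t)@R; W[d==0]=np.nan; return W
def ray(c,uv,z):
    K,R,t=c;uv=np.atleast_2d(np.array(uv,float));r=np.c_[(uv[:,0]-K[0,2])/K[0,0],(uv[:,1]-K[1,2])/K[1,1],np.ones(len(uv))]@R
    o=-R.T@t;return o+r*((z-o[2])/r[:,2])[:,None]
E
python3 - <<'E'
from h import *
a=[]
for n in("scene","top"):
    im,d,c=grab(n);K,R,t=c;print(n,K[0,0],-R.T@t,R[2]);cv2.imwrite(f'pics/{n}.png',im[...,::-1])
print(arm.get_obs())
E
```

```text
pics
scene 387.63304877218474 [1.04706234 0.60916626 1.18684251] [-0.35167773 -0.43445895 -0.82919732]
top 419.8683641702385 [0.38534232 0.05942454 1.30746193] [ 0.15320282 -0.0086074  -0.98815728]
{'clock': 0.1, 'joints': array([ 7.28212522e+01,  1.80004073e+01, -2.74639486e+00,  6.93391721e+01,
       -1.12471827e-03,  9.00008377e+01]), 'qd': array([-0.01505107, -0.11381601,  0.11115692,  0.00820633,  0.03872992,
       -0.02677157]), 'tau': array([-7.85724296e-05, -5.40769064e+01,  3.40539193e+01,  1.12563110e-02,
        4.87975331e-05, -1.23247537e-05]), 'eef_pos': array([0.17707219, 0.57275785, 0.23053407]), 'tcp_rot': array([-1.79914026e+02,  1.12597399e-03,  1.62820416e+02]), 'contact_force': array([ 0.12868419,  0.26423718, -0.35344562]), 'ft_torque': array([ 0.02636274, -0.00619418, -0.01772437]), 'grip_force': 0.0, 'width': 0.08537572641976426}
```

View pics/top.png

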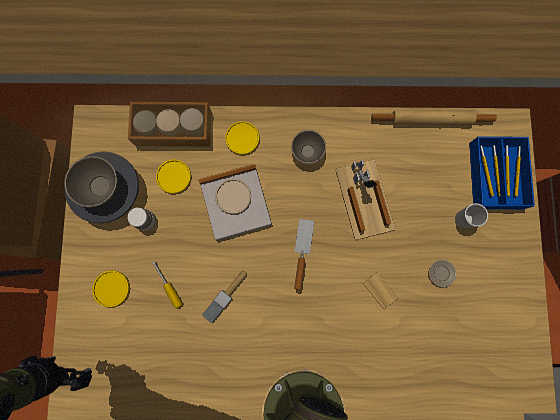

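View pics/scene.png

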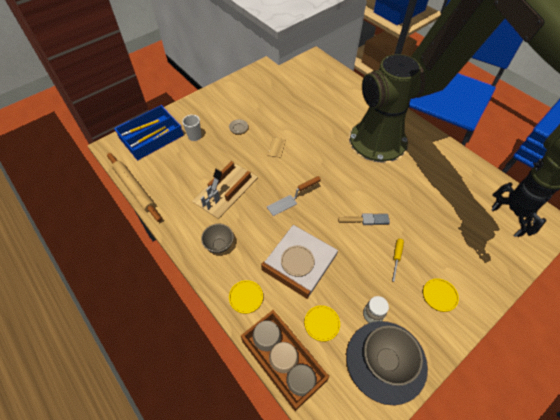

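The top view shows the plate at (234,196) on the batt, with its curb at (228,174). The lifter blade is at (305,236) and its handle at (299,275). The rack is at (365,200), with the keeper at (362,175).

Run:
```python
from h import *
im,d,c=load('top');W=cloud(d,c)
S,ds,cs=load('scene');Ws=cloud(ds,cs)
z=W[...,2];zs=Ws[...,2]
print('table z',np.nanmedian(z[300:380,200:260]),np.nanmedian(z[240:260,220:270]))
for u,v in((236,230),(228,174),(234,196),(305,230),(299,275),(353,210),(380,205),(372,225),(362,172)):print((u,v),W[v,u].round(4),im[v,u])
# all points in xy boxes, from both clouds
def box(W,I,x0,x1,y0,y1,z0,z1):
    m=(W[...,0]>x0)&(W[...,0]<x1)&(W[...,1]>y0)&(W[...,1]<y1)&(W[...,2]>z0)&(W[...,2]<z1);return m
def show(n,P):
    r=cv2.minAreaRect((P[:,:2]*1000).astype(np.float32));print(n,len(P),'z',np.median(P[:,2]).round(4),'rect',np.round(r[0],1),np.round(r[1],1),round(r[2],1))
for nm,w,I in(('top',W,im),('scene',Ws,S)):
    b=W[203,236]
    m=box(w,I,b[0]-.16,b[0]+.16,b[1]-.16,b[1]+.16,.02,.08);show(nm+' batt',w[m])
    l=W[250,303]
    hh=box(w,I,l[0]-.16,l[0]+.16,l[1]-.07,l[1]+.07,.045,.09);show(nm+' handle',w[hh]) if hh.sum() else 0
    print(np.percentile(w[hh][:,2],[5,50,95]) if hh.sum() else '')
    k=W[205,366]
    rr=box(w,I,k[0]-.13,k[0]+.13,k[1]-.1,k[1]+.1,.035,.055);show(nm+' rails',w[rr])
    n,L,st,ce=cv2.connectedComponentsWithStats(rr.astype(np.uint8))
    for i in range(1,n):
        if st[i,4]>60:show('  comp',w[L==i])
    kk=box(w,I,k[0]-.13,k[0]+.2,k[1]-.1,k[1]+.1,.06,.2);show(nm+' keeper',w[kk]);print(np.nanmax(w[kk][:,2]))
big=lambda I,x0,x1,y0,y1:cv2.resize(I[y0:y1,x0:x1,::-1],None,fx=4,fy=4,interpolation=cv2.INTER_CUBIC)
cv2.imwrite('pics/crop.png',big(im,195,395,150,298))
```

```text
table z 0.0007335231482096935 0.00048587062389227623
(236, 230) [0.535  0.2056 0.0314] [154 144 137]
(228, 174) [0.7066 0.2323 0.0468] [124  76  28]
(234, 196) [0.6385 0.2127 0.0426] [173 151 122]
(305, 230) [ 0.539  -0.0066  0.0052] [153 150 146]
(299, 275) [0.3992 0.0142 0.0598] [126  75  33]
(353, 210) [ 0.6007 -0.1557  0.0191] [36 20 10]
(380, 205) [ 0.6153 -0.2384  0.0282] [26 12  0]
(372, 225) [ 0.555  -0.2156  0.01  ] [162 132  90]
(362, 172) [ 0.7258 -0.189   0.0069] [108  93  69]
top batt 3682 z 0.0335 rect [623.4 211.4] [195.1 180. ] 16.2
top handle 227 z 0.0605 rect [408.2  12.7] [ 20.  100.9] 81.9
[0.05494367 0.06049804 0.06521011]
top rails 519 z 0.0451 rect [ 647.  -193.3] [210.4  97. ] 14.5
  comp 228 z 0.0448 rect [ 622.9 -241.4] [139.7  15.9] 14.6
  comp 227 z 0.0449 rect [ 602.6 -162.2] [140.1  14.6] 14.5
top keeper 178 z 0.0866 rect [ 698.6 -179.1] [99.1 38.5] 14.6
0.13480512584646565
scene batt 2959 z 0.0337 rect [624.  211.7] [197.7 180.7] 16.6
scene handle 147 z 0.0596 rect [412.2  13.9] [ 22.9 101.8] 83.7
[0.04959025 0.05961643 0.06419387]
scene rails 332 z 0.0451 rect [ 647.6 -191.2] [210.9  99. ] 14.5
  comp 73 z 0.0446 rect [ 593.1 -247.8] [76.9 16.6] 14.1
  comp 162 z 0.0449 rect [ 603.4 -161.2] [140.3  19.2] 16.3
scene keeper 188 z 0.0889 rect [ 700.1 -178.4] [103.9  41.2] 18.5
0.1361028241287173
```

View pics/crop.png

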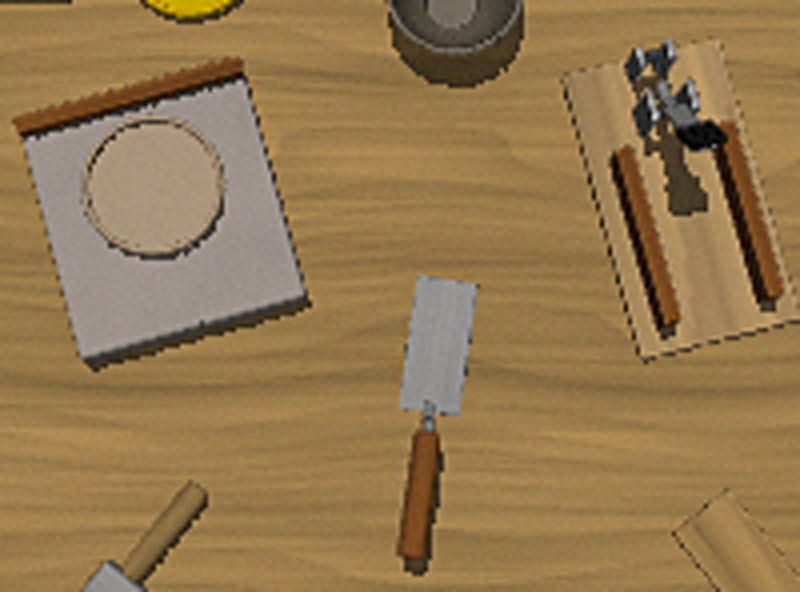

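Run:
```python
from h import *
def near(w,p,r): return np.hypot(w[...,0]-p[0],w[...,1]-p[1])<r
for nm in('top','scene'):
    im,d,c=load(nm);w=cloud(d,c);hsv=cv2.cvtColor(im,cv2.COLOR_RGB2HSV).astype(int)
    ax=np.array([np.cos(np.radians(16.2)),np.sin(np.radians(16.2))])
    q=(w[...,:2]-[.6234,.2114]);bx=q@ax;by=q@[-ax[1],ax[0]]
    m=(bx>-.085)&(bx<-.05)&(abs(by)<.08);print(nm,'batt z',np.nanmedian(w[m][:,2]))
    m=(bx>.087)&(bx<.093)&(abs(by)<.08);print(' curb z',np.nanmedian(w[m][:,2]))
    # plate by colour: sat higher than batt
    m=(bx>-.06)&(bx<.083)&(abs(by)<.08)&(hsv[...,1]>55)&(w[...,2]>.02)&(w[...,2]<.06)
    n,L,st,ce=cv2.connectedComponentsWithStats(m.astype(np.uint8));i=1+st[1:,4].argmax()
    cn=max(cv2.findContours((L==i).astype(np.uint8),0,1)[0],key=len)[:,0]
    hull=cv2.convexHull(cn)[:,0]
    e=cv2.fitEllipse(cn);
    P=ray(c,hull,.044)[:,:2]*1000
    (cc,rr)=cv2.minEnclosingCircle(P.astype(np.float32));A=np.c_[2*P,np.ones(len(P))];s=np.linalg.lstsq(A,(P**2).sum(1),rcond=None)[0]
    print(' plate',cc,rr,'fit',s[:2],np.sqrt(s[2]+s[0]**2+s[1]**2),'z',np.nanmedian(w[L==i][:,2]),'ell->',ray(c,[e[0]],.04)*1000)
    p=np.array([s[0],s[1]])/1000-[.6234,.2114];print(' plate in batt',p@ax,p@[-ax[1],ax[0]])
    # lifter blade: grey low-sat
    m=near(w,(.53,-.005),.09)&(hsv[...,1]<45)&(hsv[...,2]>90)&(w[...,2]<.02)
    m=cv2.morphologyEx(m.astype(np.uint8),cv2.MORPH_OPEN,np.ones((3,3)))
    n,L,st,ce=cv2.connectedComponentsWithStats(m);i=1+st[1:,4].argmax()
    cn=max(cv2.findContours((L==i).astype(np.uint8),0,1)[0],key=len)[:,0]
    r=cv2.minAreaRect((ray(c,cn,.002)[:,:2]*1000).astype(np.float32));print(' blade',r,'z',np.nanmedian(w[L==i][:,2]))
    m=near(w,(.408,.0127),.07)&(hsv[...,1]>150)&(w[...,2]>.052);P=w[m][:,:2]*1000
    r=cv2.minAreaRect(P.astype(np.float32));print(' handle',r,P.mean(0))
```

```text
top batt z 0.03190663338615765
 curb z 0.04556555270556894
 plate (638.3225708007812, 215.99961853027344) 55.29660415649414 fit [638.49473273 216.19840759] 54.589424081149446 z 0.04033117273031191 ell-> [[638.8951253  216.80635109  40.        ]]
 plate in batt 0.015834089567334415 0.0003965843278287305
 blade ((521.2514038085938, -3.738616943359375), (47.729427337646484, 104.69784545898438), 81.91229248046875) z 0.002883644069631855
 handle ((405.0133361816406, 12.897022247314453), (19.31775665283203, 93.85699462890625), 81.63858032226562) [404.51206616  12.92023685]
scene batt z 0.0320047774323005
 curb z 0.046330949640588336
 plate (640.1832275390625, 218.23805236816406) 55.77159881591797 fit [640.80057334 217.82127646] 54.52822855276498 z 0.04057310452022054 ell-> [[640.33012461 217.62224241  40.        ]]
 plate in batt 0.018501139725124918 0.001311706032223619
 blade ((520.882568359375, -3.9792957305908203), (45.94846725463867, 104.12906646728516), 81.20616149902344) z 0.0028455618565292164
 handle ((406.73284912109375, 14.488117218017578), (22.885229110717773, 90.89232635498047), 83.73490142822266) [407.35247564  15.91841607]
```

Call:
servo_tool(
  steps=[
    [[0.259, -0.565, -0.06], [0, 0, -0.9496]],
    [[0.259, -0.565, -0.06], [0, 0, -0.9496]],
    [[0.259, -0.565, -0.06], [0, 0, -0.9496]],
    [[0.259, -0.565, -0.06], [0, 0, -0.9496]],
    [[0.259, -0.565, -0.06], [0, 0, -0.9496]],
    [[0.259, -0.565, -0.06], [0, 0, -0.9496]],
    [[0.259, -0.565, -0.06], [0, 0, -0.9496]],
    [[0.259, -0.565, -0.06], [0, 0, -0.9496]],
    [[0.259, -0.565, -0.06], [0, 0, -0.9496]],
    [[0.259, -0.565, -0.06], [0, 0, -0.9496]],
    [[0.259, -0.565, -0.06], [0, 0, -0.9496]],
    [[0.259, -0.565, -0.06], [0, 0, -0.9496]],
    [[0.259, -0.565, -0.06], [0, 0, -0.9496]],
    [[0.259, -0.565, -0.06], [0, 0, -0.9496]],
    [[0.259, -0.565, -0.06], [0, 0, -0.9496]],
    [[0.259, -0.565, -0.06], [0, 0, -0.9496]],
    [[0.259, -0.565, -0.06], [0, 0, -0.9496]],
    [[0.259, -0.565, -0.06], [0, 0, -0.9496]],
  ],
  jaw=0,
)

```text
clock: 2.35
eef_pos: [0.4323, -0.03, 0.1711]
tcp_rot: [-178.0, 0.1, -5.4]
contact_force: [-0.3, 0.7, -0.0]
width: 0.0855
grip_force: 0.0
```

Call:
servo_tool(
  steps=[
    [[0, 0, 0], [0, 0, 0]],
    [[0, 0, 0], [0, 0, 0]],
    [[0, 0, 0], [0, 0, 0]],
  ],
)

```text
clock: 2.72
eef_pos: [0.4325, -0.0296, 0.1713]
tcp_rot: [-178.1, 0.0, -5.3]
contact_force: [0.5, -0.2, -0.1]
width: 0.0853
grip_force: 0.0
```

Run:
```python
from h import *
im,d,c=grab('wrist');cv2.imwrite('pics/w1.png',im[...,::-1]);print(c[0],-c[1].T@c[2],arm.get_obs()['joints'])
```

```text
[[325.1922621    0.         277.36719033]
 [  0.         325.1922621  210.31304113]
 [  0.           0.           1.        ]] [ 0.49975946 -0.04247517  0.31408173] [ -5.41543332   2.19800577 -29.87620203  57.9767136    1.94645691
 179.94181466]
```

View pics/w1.png

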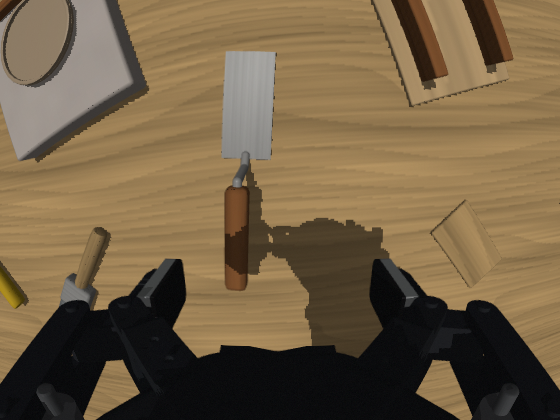

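The fisheye view shows the lifter upright in the picture, with its blade at (248,105) and handle at (236,238). Joint 6 hit its +180 limit, so I'll use the opposite yaw (about 172°).

```bash
cat >> h.py <<'E'
from scipy.spatial.transform import Rotation as Ro
def turn(yaw,roll=180,pitch=0,o=None):
    o=o or arm.get_obs();a=Ro.from_euler('xyz',o['tcp_rot'],degrees=True);g=Ro.from_euler('xyz',[roll,pitch,yaw],degrees=True)
    return ((g*a.inv()).as_rotvec()/np.pi).round(4)
E
python3 - <<'E'
from h import *
o=arm.get_obs();print(o['eef_pos'],o['tcp_rot'])
for y in(80,171.9):print(y,turn(y))
E
```

```text
[ 0.43250476 -0.02971169  0.17128758] [-1.78053492e+02  4.89450793e-02 -5.35728154e+00]
80 [-0.0093 -0.0074  0.4742]
171.9 [-0.0015 -0.0167  0.9846]
```

Call:
servo_tool(
  steps=[
    [[0.0035, 0.038, -0.01], [-0.0093, -0.0074, 0.4742]],
    [[0.0035, 0.038, -0.01], [-0.0093, -0.0074, 0.4742]],
    [[0.0035, 0.038, -0.01], [-0.0093, -0.0074, 0.4742]],
    [[0.0035, 0.038, -0.01], [-0.0093, -0.0074, 0.4742]],
    [[0.0035, 0.038, -0.01], [-0.0093, -0.0074, 0.4742]],
    [[0.0035, 0.038, -0.01], [-0.0093, -0.0074, 0.4742]],
    [[0.0035, 0.038, -0.01], [-0.0093, -0.0074, 0.4742]],
    [[0.0035, 0.038, -0.01], [-0.0093, -0.0074, 0.4742]],
    [[0.0035, 0.038, -0.03], [-0.0015, -0.0167, 0.9846]],
    [[0.0035, 0.038, -0.04], [-0.0015, -0.0167, 0.9846]],
    [[0.0035, 0.038, -0.05], [-0.0015, -0.0167, 0.9846]],
    [[0.0035, 0.038, -0.05], [-0.0015, -0.0167, 0.9846]],
    [[0.0035, 0.038, -0.05], [-0.0015, -0.0167, 0.9846]],
    [[0.0035, 0.038, -0.05], [-0.0015, -0.0167, 0.9846]],
    [[0.0035, 0.038, -0.05], [-0.0015, -0.0167, 0.9846]],
    [[0.0035, 0.038, -0.05], [-0.0015, -0.0167, 0.9846]],
    [[0.0035, 0.038, -0.05], [-0.0015, -0.0167, 0.9846]],
    [[0.0035, 0.038, -0.05], [-0.0015, -0.0167, 0.9846]],
  ],
)

```text
clock: 5.03
eef_pos: [0.436, 0.008, 0.1213]
tcp_rot: [180.0, -0.0, 171.8]
contact_force: [0.8, 0.2, -0.4]
width: 0.0849
grip_force: 0.0
```

Run:
```python
from h import *
o=arm.get_obs();print(o['eef_pos'],o['tcp_rot'],o['joints'],turn(171.9,o=o))
```

```text
[0.43603748 0.00803797 0.12131587] [ 1.79994017e+02 -1.14897310e-02  1.71795825e+02] [ 1.05019581e+00  5.01681739e+00 -3.39109722e+01  5.10825885e+01
  7.75263302e-03  9.25437074e+00] [-0.     -0.0001  0.0006]
```

Call:
servo_tool(
  steps=[
    [[0, 0.0003, -0.04], [0, 0, 0.0006]],
    [[0, 0.0003, -0.08], [0, 0, 0.0006]],
    [[0, 0.0003, -0.09], [0, 0, 0.0006]],
    [[0, 0.0003, -0.09], [0, 0, 0.0006]],
  ],
)

```text
clock: 5.52
eef_pos: [0.4357, 0.0082, 0.0313]
tcp_rot: [-180.0, -0.1, 171.9]
contact_force: [0.0, 0.4, 0.5]
width: 0.0853
grip_force: 0.0
```

Call:
servo_tool(
  steps=[
    [[0, 0, 0], [0, 0, 0]],
    [[0, 0, 0], [0, 0, 0]],
    [[0, 0, 0], [0, 0, 0]],
    [[0, 0, 0], [0, 0, 0]],
    [[0, 0, 0], [0, 0, 0]],
    [[0, 0, 0], [0, 0, 0]],
    [[0, 0, 0], [0, 0, 0]],
    [[0, 0, 0], [0, 0, 0]],
  ],
  jaw=1,
)

```text
clock: 6.52
eef_pos: [0.4364, 0.0083, 0.0318]
tcp_rot: [180.0, 0.0, 172.0]
contact_force: [-1.0, 0.2, 5.3]
width: 0.0189
grip_force: 59.8
```

Call:
servo_tool(
  steps=[
    [[0, 0, 0.01], [0, 0, 0]],
    [[0, 0, 0.03], [0, 0, 0]],
    [[0, 0.01, 0.058], [0, 0, 0.01]],
    [[0, 0.05, 0.058], [0, 0, 0.05]],
    [[-0.0014, 0.09, 0.058], [0, 0, 0.1]],
    [[-0.0014, 0.13, 0.058], [0, 0, 0.1345]],
    [[-0.0014, 0.1493, 0.058], [0, 0, 0.1345]],
    [[-0.0014, 0.1493, 0.058], [0, 0, 0.1345]],
    [[-0.0014, 0.1493, 0.058], [0, 0, 0.1345]],
  ],
)

```text
clock: 7.65
eef_pos: [0.4343, 0.157, 0.0893]
tcp_rot: [-180.0, -0.0, -163.8]
contact_force: [0.5, -0.5, -2.2]
width: 0.0192
grip_force: 59.1
```

Run:
```python
from h import *
for n in('top','scene','wrist'):grab(n)
o=arm.get_obs();print(o['eef_pos'],o['tcp_rot'],o['contact_force'])
T=load('top')[0];w=load('wrist')[0]
a=cv2.resize(T[150:290,190:330,::-1],(400,400),interpolation=cv2.INTER_CUBIC);b=cv2.resize(w[...,::-1],(400,300));s=load('scene')[0]
out=np.zeros((600,800,3),np.uint8);out[:400,:400]=a;out[:300,400:]=b;out[300:,400:]=cv2.resize(s[190:310,240:400,::-1],(400,300))
cv2.imwrite('pics/m2.png',out)
for nm in('top','scene'):
    im,d,c=load(nm);W=cloud(d,c);hsv=cv2.cvtColor(im,cv2.COLOR_RGB2HSV).astype(int)
    q=W[...,:2]-[.517,.181];ax=np.array([.9603,.279]);lx=q@ax;ly=q@[-ax[1],ax[0]]
    m=(abs(lx)<.07)&(abs(ly)<.04)&(W[...,2]>.045)&(W[...,2]<.075)&(hsv[...,1]<45)
    P=W[m];A=np.c_[lx[m],ly[m],np.ones(len(P))];print(nm,len(P),'slopes,z0',np.linalg.lstsq(A,P[:,2],rcond=None)[0],cv2.minAreaRect((P[:,:2]*1000).astype(np.float32)))
```

```text
[0.43452752 0.15669246 0.08932391] [-1.79994553e+02 -2.83883743e-02 -1.63905795e+02] [ 0.13824844  0.41348145 -1.61753606]
top 17 slopes,z0 [-0.17515362  0.01086592  0.06768733] ((562.0413818359375, 193.11297607421875), (9.598733901977539, 46.1978759765625), 11.624327659606934)
scene 375 slopes,z0 [-0.01312096  0.00231343  0.05977332] ((513.8828125, 180.2315673828125), (112.27205657958984, 46.911136627197266), 15.082292556762695)
```

View pics/m2.png

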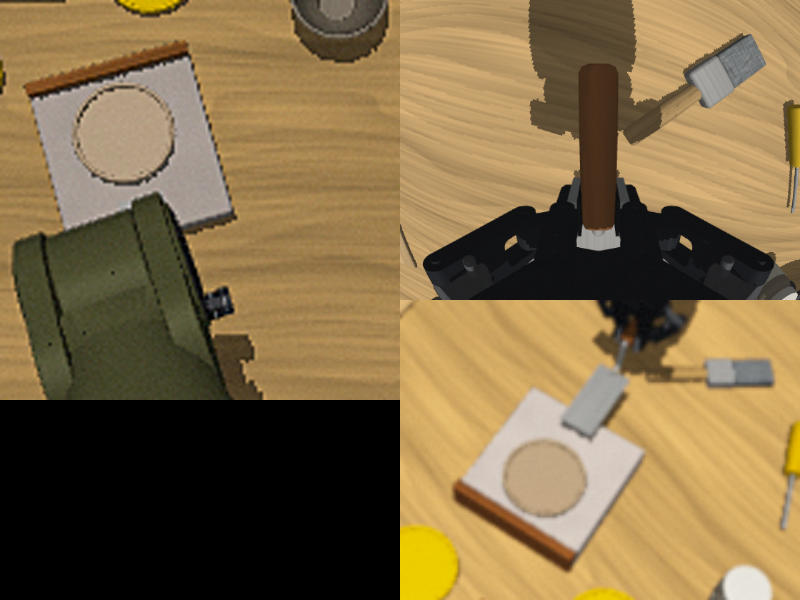

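The wrist picture shows the handle held straight between the pads. The scene crop shows the blade, at (595,400) in the composite, in line with the plate at (545,478).

Call:
servo_tool(
  steps=[
    [[0, 0.0008, -0.012], [0, 0, 0.0005]],
    [[0, 0.0008, -0.022], [0, 0, 0.0005]],
    [[0, 0.0008, -0.024], [0, 0, 0.0005]],
    [[0, 0.0008, -0.024], [0, 0, 0.0005]],
  ],
)

```text
clock: 8.3
eef_pos: [0.4343, 0.1582, 0.0649]
tcp_rot: [180.0, -0.1, -163.7]
contact_force: [-0.8, 0.6, -1.6]
width: 0.019
grip_force: 59.1
```

Call:
servo_tool(
  steps=[
    [[0, 0, -0.0007], [0, 0, 0]],
    [[0, 0, -0.0014], [0, 0, 0]],
    [[0, 0, -0.0014], [0, 0, 0]],
  ],
)

```text
clock: 8.68
eef_pos: [0.4347, 0.1584, 0.064]
tcp_rot: [180.0, 0.0, -163.7]
contact_force: [-0.3, -0.2, -1.1]
width: 0.019
grip_force: 59.1
```

Call:
servo_tool(
  steps=[
    [[0, 0, -0.0005], [0, 0, 0]],
    [[0, 0, -0.001], [0, 0, 0]],
    [[0, 0, -0.001], [0, 0, 0]],
  ],
)

```text
clock: 9.05
eef_pos: [0.4346, 0.1583, 0.063]
tcp_rot: [180.0, -0.0, -163.7]
contact_force: [-1.2, -0.2, 0.1]
width: 0.019
grip_force: 59.3
```

Call:
servo_tool(
  steps=[
    [[0.0048, 0.0014, -0.0003], [0, 0, 0]],
    [[0.0096, 0.0028, -0.0003], [0, 0, 0]],
    [[0.0144, 0.0042, -0.0003], [0, 0, 0]],
    [[0.0192, 0.0056, -0.0003], [0, 0, 0]],
    [[0.024, 0.007, -0.0003], [0, 0, 0]],
    [[0.0288, 0.0084, -0.0003], [0, 0, 0]],
    [[0.0336, 0.0098, -0.0003], [0, 0, 0]],
    [[0.0384, 0.0112, -0.0003], [0, 0, 0]],
  ],
)

```text
clock: 10.05
eef_pos: [0.4713, 0.169, 0.0628]
tcp_rot: [180.0, -0.2, -163.7]
contact_force: [-9.8, -3.1, 13.7]
width: 0.0191
grip_force: 61.1
```

Call:
servo_tool(
  steps=[
    [[0.0048, 0.0014, 0], [0, 0, 0]],
    [[0.0096, 0.0028, 0], [0, 0, 0]],
    [[0.0144, 0.0042, 0], [0, 0, 0]],
    [[0.0192, 0.0056, 0], [0, 0, 0]],
  ],
)

```text
clock: 10.55
eef_pos: [0.4907, 0.1746, 0.0631]
tcp_rot: [180.0, -0.2, -163.7]
contact_force: [-9.6, -3.1, 15.1]
width: 0.0194
grip_force: 61.4
```

Run:
```python
from h import *
im,d,c=grab('scene');o=arm.get_obs();print(o['eef_pos'],o['tcp_rot'],o['contact_force'])
cv2.imwrite('pics/s3.png',cv2.resize(im[190:310,240:400,::-1],(640,480),interpolation=cv2.INTER_CUBIC))
```

```text
[0.49163655 0.17490566 0.06310423] [ 1.79998545e+02 -1.19937272e-01 -1.63746909e+02] [-7.20956939 -1.48853334 10.71857514]
```

View pics/s3.png

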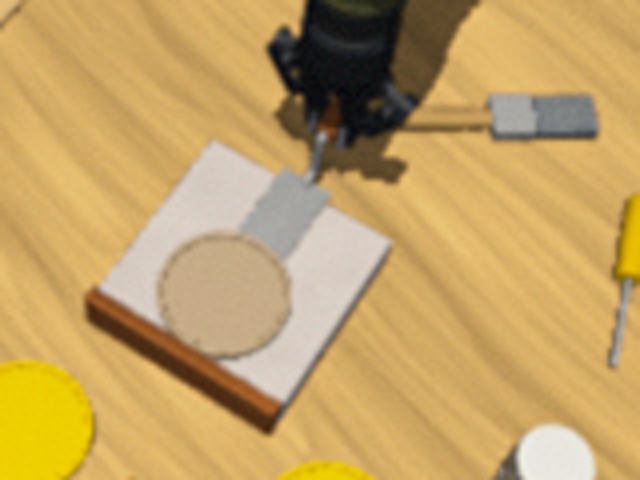

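The crop shows the blade from (285,210) going under the plate at (225,293), which is now near the curb. The press is heavier than I want, so I'll ease up 0.7 mm and continue.

Call:
servo_tool(
  steps=[
    [[0, 0, 0.0007], [0, 0, 0]],
    [[0.0048, 0.0014, 0.0007], [0, 0, 0]],
    [[0.0096, 0.0028, 0.0007], [0, 0, 0]],
  ],
)

```text
clock: 10.98
eef_pos: [0.5014, 0.1778, 0.0632]
tcp_rot: [180.0, -0.1, -163.7]
contact_force: [-4.6, -0.9, 5.8]
width: 0.0193
grip_force: 60.1
```

Call:
servo_tool(
  steps=[
    [[0.0048, 0.0014, 0.0001], [0, 0, 0]],
    [[0.0096, 0.0028, 0.0002], [0, 0, 0]],
    [[0.0144, 0.0042, 0.0002], [0, 0, 0]],
    [[0.0192, 0.0056, 0.0002], [0, 0, 0]],
    [[0.024, 0.007, 0.0002], [0, 0, 0]],
    [[0.0288, 0.0084, 0.0002], [0, 0, 0]],
    [[0.0336, 0.0098, 0.0002], [0, 0, 0]],
    [[0.0384, 0.0112, 0.0002], [0, 0, 0]],
  ],
)

```text
clock: 11.98
eef_pos: [0.5409, 0.1893, 0.0635]
tcp_rot: [180.0, 0.0, -163.7]
contact_force: [-1.5, -0.5, -1.8]
width: 0.0191
grip_force: 59.1
```

```bash
cat > pl.py <<'E'
from h import *
# plate centre & blade extents from the scene view, for plate-top height zt
def plate(zt,near,r=.09,n='scene'):
    im,d,c=grab(n);W=cloud(d,c);hsv=cv2.cvtColor(im,cv2.COLOR_RGB2HSV).astype(int)
    m=(np.hypot(W[...,0]-near[0],W[...,1]-near[1])<r)&(hsv[...,1]>55)&(hsv[...,1]<130)&(hsv[...,2]>110)&(abs(W[...,2]-zt+.002)<.012)
    k,L,st,ce=cv2.connectedComponentsWithStats(m.astype(np.uint8));i=1+st[1:,4].argmax();P=W[L==i]
    cn=max(cv2.findContours((L==i).astype(np.uint8),0,1)[0],key=len);h=cv2.convexHull(cn)[:,0]
    Q=ray(c,h,zt)[:,:2]*1000;s=np.linalg.lstsq(np.c_[2*Q,np.ones(len(Q))],(Q**2).sum(1),rcond=None)[0]
    g=np.hypot(P[:,0]-s[0]/1e3,P[:,1]-s[1]/1e3)<.045;P=P[g]
    A=np.c_[P[:,0]-s[0]/1e3,P[:,1]-s[1]/1e3,np.ones(len(P))];pl=np.linalg.lstsq(A,P[:,2],rcond=None)[0]
    print('plate',s[:2].round(1),'r',np.sqrt(s[2]+s[0]**2+s[1]**2).round(1),'slopes deg',np.degrees(pl[:2]).round(2),'z mid',pl[2].round(4),len(P));return im
E
python3 - <<'E'
from pl import *
plate(.045,(.65,.22));o=arm.get_obs();print(o['eef_pos'],o['tcp_rot'],o['contact_force'])
E
```

```text
plate [669.  225.7] r 68.7 slopes deg [1.96 0.03] z mid 0.0426 521
[0.54163899 0.18952179 0.06359035] [ 1.79997029e+02  7.11251179e-02 -1.63747818e+02] [-0.17642047  0.68193705 -2.02187448]
```

Run:
```python
from h import *
im,d,c=load('scene');W=cloud(d,c);hsv=cv2.cvtColor(im,cv2.COLOR_RGB2HSV).astype(int)
ax=np.array([np.cos(np.radians(16.2)),np.sin(np.radians(16.2))]);q=W[...,:2]-[.6234,.2114];bx=q@ax;by=q@[-ax[1],ax[0]]
m=(bx>-.06)&(bx<.083)&(abs(by)<.08)&(hsv[...,1]>55)&(W[...,2]>.02)&(W[...,2]<.06)
k,L,st,ce=cv2.connectedComponentsWithStats(m.astype(np.uint8));i=1+st[1:,4].argmax()
h=cv2.convexHull(max(cv2.findContours((L==i).astype(np.uint8),0,1)[0],key=len))[:,0]
Q=ray(c,h,.046)[:,:2]*1000;s=np.linalg.lstsq(np.c_[2*Q,np.ones(len(Q))],(Q**2).sum(1),rcond=None)[0];print(s[:2],np.sqrt(s[2]+s[0]**2+s[1]**2))
p=s[:2]/1e3-[.6234,.2114];print('batt',p@ax,p@[-ax[1],ax[0]])
P=W[(L==i)];g=np.hypot(*(P[:,:2]-s[:2]/1e3).T)<.045;P=P[g];print(np.degrees(np.linalg.lstsq(np.c_[P[:,:2]-s[:2]/1e3,np.ones(len(P))],P[:,2],rcond=None)[0]))
m2=(bx<0)&(bx>-.12)&(abs(by)<.04)&(hsv[...,1]<45)&(W[...,2]>.03)&(W[...,2]<.06)
print('blade visible bx',np.percentile(bx[m2],[1,99]),'batt z',np.median(W[(bx>-.08)&(bx<0)&(abs(abs(by)-.06)<.015)][:,2]),
 'curb face?',np.nanmin(bx[(hsv[...,1]>150)&(abs(by)<.08)&(W[...,2]>.04)&(bx>.05)]))
cv2.imwrite('pics/s4.png',cv2.resize(im[190:310,240:400,::-1],(640,480),interpolation=cv2.INTER_CUBIC))
```

```text
[651.60922398 224.93931322] 54.90226584876069
batt 0.030866487638392483 0.005131594390418883
[-0.0167713   0.17326168  2.40556849]
blade visible bx [-0.09265705 -0.0233165 ] batt z 0.03637671713057552 curb face? 0.08548526146351118
```

View pics/s4.png

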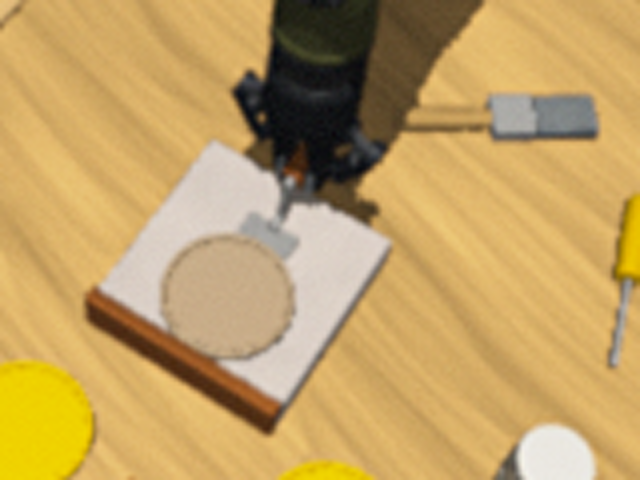

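The crop shows the plate at (228,297) against the curb, with about 25 mm of blade still visible at (270,238). It needs about 22 mm more.

Call:
servo_tool(
  steps=[
    [[0.0048, 0.0014, -0.0002], [0, 0, 0]],
    [[0.0096, 0.0028, -0.0002], [0, 0, 0]],
    [[0.0144, 0.0042, -0.0002], [0, 0, 0]],
    [[0.0192, 0.0056, -0.0002], [0, 0, 0]],
    [[0.0212, 0.0062, -0.0002], [0, 0, 0]],
    [[0.0212, 0.0062, -0.0002], [0, 0, 0]],
  ],
)

```text
clock: 12.78
eef_pos: [0.5613, 0.1953, 0.0632]
tcp_rot: [180.0, -0.0, -163.7]
contact_force: [-3.3, -0.6, -0.6]
width: 0.0191
grip_force: 59.3
```

```bash
cat > pl.py <<'E'
from h import *
def plate(zt,c0,yaw,n='scene',x1=.075):
    im,d,c=grab(n);W=cloud(d,c);hsv=cv2.cvtColor(im,cv2.COLOR_RGB2HSV).astype(int)
    a=np.radians(yaw);ax=np.array([np.cos(a),np.sin(a)]);q=W[...,:2]-c0;bx=q@ax;by=q@[-ax[1],ax[0]]
    m=(bx>-.09)&(bx<x1)&(abs(by)<.08)&(hsv[...,1]>55)&(hsv[...,1]<130)&(hsv[...,2]>100)&(W[...,2]>zt-.02)&(W[...,2]<zt+.015)
    k,L,st,ce=cv2.connectedComponentsWithStats(m.astype(np.uint8));i=1+st[1:,4].argmax()
    h=cv2.convexHull(max(cv2.findContours((L==i).astype(np.uint8),0,1)[0],key=len))[:,0]
    Q=ray(c,h,zt)[:,:2]*1000;s=np.linalg.lstsq(np.c_[2*Q,np.ones(len(Q))],(Q**2).sum(1),rcond=None)[0]
    P=W[L==i];g=np.hypot(*(P[:,:2]-s[:2]/1e3).T)<.045;P=P[g];A=np.c_[(P[:,:2]-s[:2]/1e3)@ax,(P[:,:2]-s[:2]/1e3)@[-ax[1],ax[0]],np.ones(len(P))]
    pl=np.linalg.lstsq(A,P[:,2],rcond=None)[0]
    print(n,'plate',s[:2].round(1),'r',np.sqrt(s[2]+s[0]**2+s[1]**2).round(1),'slope along,across deg',np.degrees(pl[:2]).round(2),'floor z',pl[2].round(4),len(P));return im
E
python3 - <<'E'
from pl import *
plate(.047,[.651,.224],16.3,x1=.057);o=arm.get_obs();print(o['eef_pos'],o['tcp_rot'],o['contact_force'])
E
```

```text
scene plate [660.8 239. ] r 66.6 slope along,across deg [1.   0.95] floor z 0.0427 517
[0.56130226 0.19527142 0.06324391] [ 1.79995896e+02 -2.87035152e-02 -1.63746008e+02] [-3.36006215 -1.43191838 -0.14752141]
```

Call:
servo_tool(
  steps=[
    [[0, 0, 0.003], [0, 0, 0]],
    [[0, 0, 0.007], [0, 0, 0]],
    [[0, 0, 0.015], [0, 0, 0]],
    [[0, 0, 0.025], [0, 0, 0]],
    [[0, 0, 0.03], [0, 0, 0]],
    [[0, 0, 0.03], [0, 0, 0]],
  ],
)

```text
clock: 13.58
eef_pos: [0.562, 0.1955, 0.0941]
tcp_rot: [180.0, 0.1, -163.7]
contact_force: [-1.2, 1.0, -3.2]
width: 0.0191
grip_force: 58.8
```

Run:
```python
from pl import *
im=plate(.078,[.651,.224],16.3,x1=.065);o=arm.get_obs();print(o['eef_pos'],o['tcp_rot'],o['contact_force'],o['ft_torque'])
cv2.imwrite('pics/s5.png',cv2.resize(im[190:310,240:400,::-1],(640,480),interpolation=cv2.INTER_CUBIC))
```

```text
scene plate [652.1 225.8] r 54.6 slope along,across deg [-0.66 -0.08] floor z 0.0726 572
[0.56166006 0.19539318 0.0936349 ] [ 1.79993588e+02  2.82983890e-02 -1.63745535e+02] [-0.5943522  -0.1139915  -3.17621734] [-0.1371551   0.25211446  0.00453513]
```

View pics/s5.png

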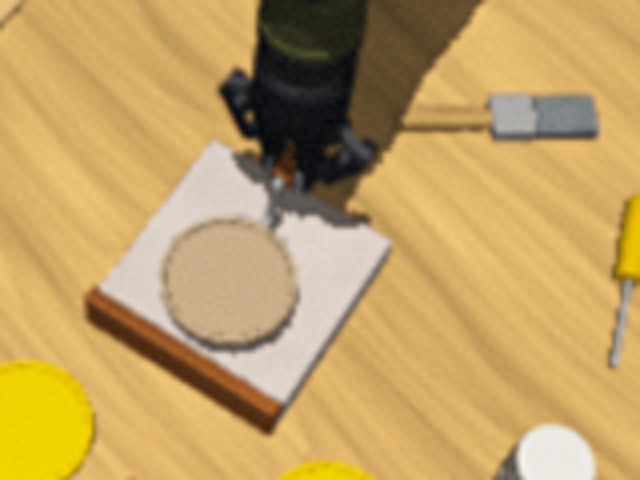

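The plate is on the blade with its rim at (230,283), clear of the batt and nearly level at 0.7°. I'll carry it over now.

Call:
servo_tool(
  steps=[
    [[-0.005, -0.0015, 0], [0, 0, 0]],
    [[-0.015, -0.0045, 0], [0, 0, 0]],
    [[-0.03, -0.009, 0], [0, 0, 0]],
    [[-0.047, -0.016, 0], [0, 0, 0]],
    [[-0.062, -0.03, 0], [0, 0, 0]],
    [[-0.073, -0.05, 0], [0, 0, 0]],
    [[-0.08, -0.073, 0], [0, 0, -0.001]],
    [[-0.085, -0.098, 0], [0, 0, -0.002]],
    [[-0.09, -0.123, 0], [0, 0, -0.003]],
    [[-0.095, -0.148, 0], [0, 0, -0.004]],
    [[-0.1, -0.173, 0], [0, 0, -0.005]],
    [[-0.105, -0.198, 0], [0, 0, -0.006]],
    [[-0.11, -0.223, 0], [0, 0, -0.007]],
    [[-0.114, -0.248, 0], [0, 0, -0.008]],
    [[-0.118, -0.273, 0], [0, 0, -0.009]],
    [[-0.122, -0.298, 0], [0, 0, -0.0097]],
    [[-0.126, -0.323, 0], [0, 0, -0.0097]],
    [[-0.129, -0.348, 0], [0, 0, -0.0097]],
    [[-0.131, -0.368, 0], [0, 0, -0.0097]],
    [[-0.132, -0.383, 0], [0, 0, -0.0097]],
  ],
)

```text
clock: 16.12
eef_pos: [0.4286, -0.1883, 0.0932]
tcp_rot: [180.0, -0.0, -165.5]
contact_force: [0.4, 0.4, -2.8]
width: 0.019
grip_force: 58.9
```

Call:
servo_tool(
  steps=[
    [[-0.001, -0.013, 0], [0, 0, 0]],
    [[-0.002, -0.028, 0], [0, 0, 0]],
    [[-0.003, -0.043, 0], [0, 0, 0]],
    [[-0.0035, -0.055, 0], [0, 0, 0]],
    [[-0.0037, -0.062, 0], [0, 0, 0]],
    [[-0.0037, -0.0654, 0], [0, 0, 0]],
    [[-0.0037, -0.0654, 0], [0, 0, 0]],
    [[-0.0037, -0.0654, 0], [0, 0, 0]],
  ],
)

```text
clock: 17.12
eef_pos: [0.4257, -0.2527, 0.0933]
tcp_rot: [180.0, -0.0, -165.5]
contact_force: [1.1, 0.5, -3.2]
width: 0.0194
grip_force: 58.9
```

Run:
```python
from pl import *
im=plate(.078,[.517,-.232],14.5);o=arm.get_obs();print(o['eef_pos'],o['tcp_rot'],o['contact_force'],o['joints'])
im=plate(.078,[.517,-.232],14.5,'top')
```

```text
scene plate [ 517.1 -223.1] r 55.8 slope along,across deg [-0.09 -0.11] floor z 0.0718 325
[ 0.42567578 -0.25270126  0.09328332] [ 1.79982665e+02 -1.60491558e-02 -1.65461112e+02] [-0.73861468 -0.2710066  -4.06244549] [-3.06959129e+01  1.27125582e+01 -2.87779277e+01  4.85331237e+01
  8.12466892e-04 -4.52347989e+01]
top plate [ 514.3 -225.9] r 54.2 slope along,across deg [-0.28  0.09] floor z 0.0711 720
```

Call:
servo_tool(
  steps=[
    [[0.005, 0.0012, 0], [0, 0, 0]],
    [[0.015, 0.0036, 0], [0, 0, 0]],
    [[0.03, 0.0072, 0], [0, 0, 0]],
    [[0.047, 0.0113, 0], [0, 0, 0]],
    [[0.064, 0.0154, 0], [0, 0, 0]],
    [[0.079, 0.019, 0], [0, 0, 0]],
    [[0.09, 0.0217, 0], [0, 0, 0]],
    [[0.096, 0.0231, 0], [0, 0, 0]],
    [[0.098, 0.0236, 0], [0, 0, 0]],
    [[0.098, 0.0236, 0], [0, 0, 0]],
  ],
)

```text
clock: 18.48
eef_pos: [0.5234, -0.2295, 0.0933]
tcp_rot: [180.0, -0.0, -165.5]
contact_force: [-0.8, -0.2, -3.0]
width: 0.0191
grip_force: 58.9
```

Run:
```python
from pl import *
im=plate(.077,[.613,-.201],14.5);o=arm.get_obs();print(o['eef_pos'],o['tcp_rot'],o['contact_force'])
im2=plate(.077,[.613,-.201],14.5,'top')
out=np.hstack([cv2.resize(im[140:240,170:290,::-1],(400,333)),cv2.resize(im2[140:250,310:420,::-1],(333,333))])
cv2.imwrite('pics/r6.png',out)
```

```text
scene plate [ 613.1 -200.7] r 55.9 slope along,across deg [-0.03  0.16] floor z 0.0717 305
[ 0.5232735  -0.22954151  0.0932617 ] [ 1.79986878e+02 -3.58157601e-02 -1.65507653e+02] [-0.33455383 -0.03535967 -3.15999249]
top plate [ 612.  -202.9] r 54.3 slope along,across deg [-0.45  0.41] floor z 0.0711 643
```

View pics/r6.png

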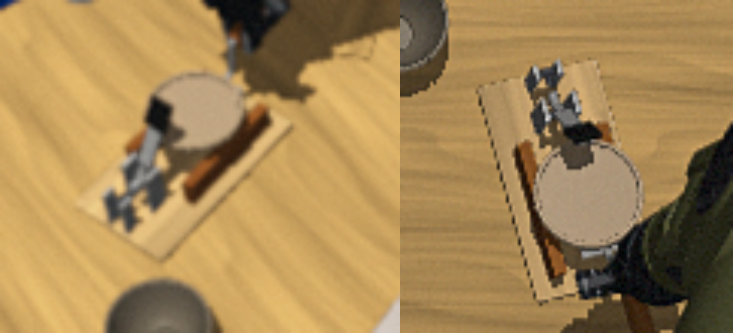

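Both views show the plate above the rails, between them and below the raised keeper, centred to about 1 mm. I'll lower it.

Call:
servo_tool(
  steps=[
    [[0.0007, 0.001, -0.004], [0, 0, 0]],
    [[0.0007, 0.001, -0.01], [0, 0, 0]],
    [[0.0007, 0.001, -0.014], [0, 0, 0]],
    [[0.0007, 0.001, -0.0155], [0, 0, 0]],
    [[0.0007, 0.001, -0.0165], [0, 0, 0]],
    [[0.0007, 0.001, -0.0175], [0, 0, 0]],
    [[0.0007, 0.001, -0.0185], [0, 0, 0]],
    [[0.0007, 0.001, -0.02], [0, 0, 0]],
    [[0.0007, 0.001, -0.023], [0, 0, 0]],
    [[0.0007, 0.001, -0.026], [0, 0, 0]],
    [[0.0007, 0.001, -0.027], [0, 0, 0]],
    [[0.0007, 0.001, -0.027], [0, 0, 0]],
  ],
)

```text
clock: 20.08
eef_pos: [0.5243, -0.2284, 0.0662]
tcp_rot: [180.0, -0.0, -165.5]
contact_force: [-0.6, -1.0, -1.2]
width: 0.0187
grip_force: 59.1
```

Run:
```python
from pl import *
im=plate(.058,[.613,-.201],14.5);o=arm.get_obs();print(o['eef_pos'],o['tcp_rot'],o['contact_force'])
im2=plate(.058,[.613,-.201],14.5,'top')
```

```text
scene plate [ 611.6 -201.6] r 57.0 slope along,across deg [ 0.76 -0.14] floor z 0.0541 301
[ 0.52439754 -0.22846187  0.06628874] [ 1.79990734e+02 -1.51832695e-02 -1.65489212e+02] [-0.03245988  0.56078851 -1.02281248]
top plate [ 613.3 -202.4] r 54.3 slope along,across deg [-0.06  0.22] floor z 0.0535 606
```

Call:
servo_tool(
  steps=[
    [[-0.0048, -0.0013, 0], [0, 0, 0]],
    [[-0.0116, -0.003, 0], [0, 0, 0]],
    [[-0.0213, -0.0055, 0], [0, 0, 0]],
    [[-0.0329, -0.0085, 0], [0, 0, 0]],
    [[-0.0455, -0.0118, 0], [0, 0, 0]],
    [[-0.0581, -0.015, 0], [0, 0, 0]],
    [[-0.0707, -0.0183, 0], [0, 0, 0]],
    [[-0.0833, -0.0215, 0], [0, 0, 0]],
    [[-0.0968, -0.025, 0], [0, 0, 0]],
    [[-0.1104, -0.0286, 0], [0, 0, 0]],
    [[-0.122, -0.0316, 0], [0, 0, 0]],
    [[-0.13, -0.033, 0.005], [0, 0, 0]],
    [[-0.13, -0.033, 0.02], [0, 0, 0]],
  ],
)

```text
clock: 21.8
eef_pos: [0.3933, -0.2612, 0.0865]
tcp_rot: [179.9, -0.1, -165.5]
contact_force: [0.8, 1.0, -1.3]
width: 0.0189
grip_force: 59.1
```

Call:
servo_tool(
  steps=[
    [[0, 0.03, 0], [0, 0, 0]],
    [[0.005, 0.07, 0], [0, 0, -0.02]],
    [[0.015, 0.12, 0], [0, 0, -0.05]],
    [[0.025, 0.17, 0], [0, 0, -0.09]],
    [[0.035, 0.22, 0], [0, 0, -0.125]],
    [[0.042, 0.26, -0.02], [0, 0, -0.125]],
    [[0.042, 0.27, -0.035], [0, 0, -0.125]],
    [[0.042, 0.27, -0.04], [0, 0, -0.125]],
    [[0.042, 0.27, -0.045], [0, 0, -0.125]],
    [[0.042, 0.27, -0.045], [0, 0, -0.125]],
  ],
)

```text
clock: 23.05
eef_pos: [0.4366, 0.0079, 0.0416]
tcp_rot: [180.0, 0.0, 171.9]
contact_force: [0.6, -0.5, -0.3]
width: 0.0193
grip_force: 59.3
```

Run:
```python
from pl import *
o=arm.get_obs();print(o['eef_pos'],o['tcp_rot'],o['contact_force'])
plate(.058,[.613,-.201],14.5);plate(.058,[.613,-.201],14.5,'top')
im,d,c=load('top');W=cloud(d,c)
kk=(np.hypot(W[...,0]-.66,W[...,1]+.19)<.09)&(W[...,2]>.075);P=W[kk];dark=im[kk].max(1)<45
print('pad pts',dark.sum(),P[dark].mean(0),P[dark].min(0),P[dark].max(0),'all zmax',P[:,2].max())
im,d,c=load('scene');W=cloud(d,c)
kk=(np.hypot(W[...,0]-.66,W[...,1]+.19)<.09)&(W[...,2]>.09);P=W[kk];dark=im[kk].max(1)<45
print('pad pts',dark.sum(),P[dark].mean(0),P[dark].min(0),P[dark].max(0))
```

```text
[0.43664338 0.00789545 0.04157823] [1.79994628e+02 3.70186914e-03 1.71940868e+02] [ 0.59738563 -0.48999294 -0.33159766]
scene plate [ 615.3 -200.5] r 55.7 slope along,across deg [-0.04 -0.23] floor z 0.0542 287
top plate [ 613.5 -202.4] r 54.2 slope along,across deg [ 0.15 -0.12] floor z 0.0534 602
pad pts 62 [ 0.66078208 -0.18795027  0.1246838 ] [ 0.64903906 -0.20262226  0.10695726] [ 0.67437034 -0.17333359  0.13765008] all zmax 0.1376500798143167
pad pts 41 [ 0.66517357 -0.18654917  0.12150464] [ 0.65505537 -0.19907742  0.10903814] [ 0.67497623 -0.1737985   0.13807087]
```

Call:
servo_tool(
  steps=[
    [[0, 0, -0.005], [0, 0, 0]],
    [[0, 0, -0.0085], [0, 0, 0]],
    [[0, 0, -0.0097], [0, 0, 0]],
    [[0, 0, -0.0097], [0, 0, 0]],
  ],
)

```text
clock: 23.65
eef_pos: [0.4362, 0.0084, 0.0319]
tcp_rot: [-180.0, -0.0, 172.0]
contact_force: [-1.7, 0.6, 4.9]
width: 0.019
grip_force: 60.4
```

Call:
servo_tool(
  steps=[
    [[0, 0, 0], [0, 0, 0]],
    [[0, 0, 0], [0, 0, 0]],
    [[0, 0, 0], [0, 0, 0]],
    [[0, 0, 0], [0, 0, 0]],
    [[0, 0, 0], [0, 0, 0]],
    [[0, 0, 0], [0, 0, 0]],
    [[0, 0, 0], [0, 0, 0]],
  ],
  jaw=0,
)

```text
clock: 24.52
eef_pos: [0.4364, 0.0085, 0.0316]
tcp_rot: [180.0, -0.0, 172.0]
contact_force: [-0.8, 0.3, 0.1]
width: 0.0854
grip_force: 0.0
```

Run:
```python
from h import *
u=np.array([.9681,.2504]);v=np.array([-.2504,.9681]);O=np.array([.6131,-.2014])
for n in('top','scene'):
    im,d,c=load(n);W=cloud(d,c);q=W[...,:2]-O;x=q@u;y=q@v
    for a,b in((.02,.04),(.04,.06),(.06,.078),(.078,.11),(.11,.15)):
        m=(x>a)&(x<b)&(abs(y)<.03)&(W[...,2]>.06);print(n,a,b,m.sum(),W[m][:,2].max().round(4) if m.any() else '',np.median(y[m]).round(4) if m.any() else '')
p0=np.array([.4364,.0085,.0316])
T=[.95]+[.95]+list(np.linspace(.85,.1,9));
for i,t in enumerate(T):
    off=.018 if i==0 else 0.003 if i==1 else 0
    xc=.085-.068*np.cos(t)+(.007+off)*np.sin(t)+.011;z=.065+.068*np.sin(t)+(.007+off)*np.cos(t)
    P=np.r_[O+xc*u,z];print(round(t,2),round(xc,4),P.round(4),(P-p0).round(4))
```

```text
top 0.02 0.04 7 0.1358 -0.0056
top 0.04 0.06 67 0.1377 0.002
top 0.06 0.078 31 0.112 0.0003
top 0.078 0.11 66 0.0813 0.003
top 0.11 0.15 14 0.067 0.0102
scene 0.02 0.04 3 0.0609 -0.0106
scene 0.04 0.06 62 0.1381 0.002
scene 0.06 0.078 51 0.1156 0.0011
scene 0.078 0.11 67 0.09 0.0011
scene 0.11 0.15 9 0.0661 0.0114
0.95 0.0768 [ 0.6874 -0.1822  0.1349] [ 0.251  -0.1907  0.1033]
0.95 0.0646 [ 0.6756 -0.1852  0.1261] [ 0.2392 -0.1937  0.0945]
0.85 0.0564 [ 0.6677 -0.1873  0.1207] [ 0.2313 -0.1958  0.0891]
0.76 0.0513 [ 0.6628 -0.1885  0.1168] [ 0.2264 -0.197   0.0852]
0.66 0.0467 [ 0.6583 -0.1897  0.1123] [ 0.2219 -0.1982  0.0807]
0.57 0.0425 [ 0.6542 -0.1908  0.1075] [ 0.2178 -0.1993  0.0759]
0.48 0.0387 [ 0.6506 -0.1917  0.1023] [ 0.2142 -0.2002  0.0707]
0.38 0.0355 [ 0.6475 -0.1925  0.0968] [ 0.2111 -0.201   0.0652]
0.29 0.0328 [ 0.6448 -0.1932  0.091 ] [ 0.2084 -0.2017  0.0594]
0.19 0.0306 [ 0.6427 -0.1937  0.085 ] [ 0.2063 -0.2022  0.0534]
0.1 0.029 [ 0.6412 -0.1941  0.0788] [ 0.2048 -0.2026  0.0472]
```

Call:
servo_tool(
  steps=[
    [[0, 0, 0.04], [0, 0, 0]],
    [[0, 0, 0.09], [0, 0, 0]],
    [[0, 0, 0.15], [0, 0, 0]],
    [[0, 0, 0.2], [0, 0, 0]],
    [[0, 0, 0.2], [0, 0, 0]],
  ],
  jaw=0,
)

```text
clock: 25.15
eef_pos: [0.4392, 0.0086, 0.2356]
tcp_rot: [179.9, 0.4, 172.0]
contact_force: [0.2, 1.2, -0.3]
width: 0.0853
grip_force: 0.0
```

Call:
servo_tool(
  steps=[
    [[0.04, -0.03, 0], [0, 0, 0.03]],
    [[0.08, -0.06, 0], [0, 0, 0.06]],
    [[0.12, -0.09, 0], [0, 0, 0.09]],
    [[0.16, -0.12, 0], [0, 0, 0.125]],
    [[0.2, -0.15, 0], [0, 0, 0.125]],
    [[0.24, -0.18, 0], [0, 0, 0.125]],
    [[0.251, -0.1907, 0], [0, 0, 0.125]],
    [[0.251, -0.1907, -0.02], [0, 0, 0.125]],
    [[0.251, -0.1907, -0.04], [0, 0, 0.125]],
    [[0.251, -0.1907, -0.06], [0, 0, 0.125]],
    [[0.251, -0.1907, -0.06], [0, 0, 0.125]],
  ],
  jaw=1,
)

```text
clock: 26.52
eef_pos: [0.6853, -0.1816, 0.1679]
tcp_rot: [179.8, -0.3, -165.5]
contact_force: [-0.7, -0.1, 0.3]
width: 0.0001
grip_force: 0.0
```

Run:
```python
from h import *
o=arm.get_obs();print(o['eef_pos'],o['tcp_rot'],o['width'],o['contact_force'])
im,d,c=grab('scene');im2,d2,c2=grab('top')
cv2.imwrite('pics/k7.png',np.hstack([cv2.resize(im[120:250,160:310,::-1],(400,346)),cv2.resize(im2[200:300,250:350,::-1],(346,346))]))
```

```text
[ 0.68533016 -0.18164283  0.16790645] [ 179.8251867    -0.30942842 -165.49241868] 0.00012021271272034812 [-0.7301289  -0.06250567  0.32613114]
```

View pics/k7.png

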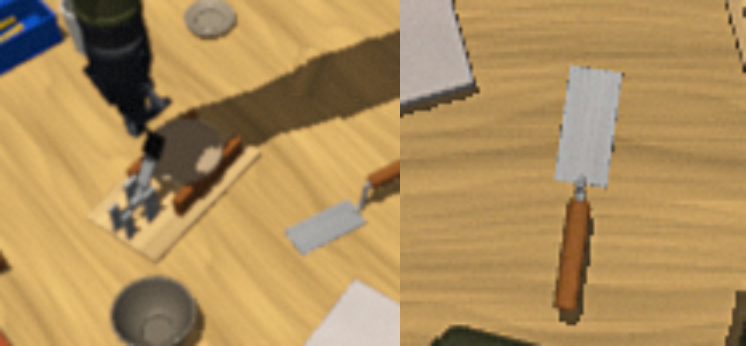

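The lifter lies flat on the table, with the blade at (590,125) in the right crop. The shut fingers stand above the keeper pad, at (150,140) in the left crop.

Call:
servo_tool(
  steps=[
    [[0, 0, 0], [0, 0, 0]],
    [[0, 0, 0], [0, 0, 0]],
  ],
)

```text
clock: 26.88
eef_pos: [0.6879, -0.1823, 0.1726]
tcp_rot: [-180.0, 0.1, -165.5]
contact_force: [0.3, -0.0, -0.5]
width: -0.0003
grip_force: 0.0
```

Call:
servo_tool(
  steps=[
    [[0, 0, -0.02], [0, 0, 0]],
    [[0, 0, -0.034], [0, 0, 0]],
    [[-0.003, -0.0008, -0.038], [0, 0, 0]],
    [[-0.008, -0.002, -0.042], [0, 0, 0]],
    [[-0.012, -0.003, -0.046], [0, 0, 0]],
    [[-0.016, -0.004, -0.0487], [0, 0, 0]],
    [[-0.02, -0.005, -0.0513], [0, 0, 0]],
    [[-0.0225, -0.0056, -0.0532], [0, 0, 0]],
    [[-0.025, -0.0063, -0.0552], [0, 0, 0]],
    [[-0.0272, -0.0069, -0.0575], [0, 0, 0]],
    [[-0.0294, -0.0075, -0.0597], [0, 0, 0]],
  ],
)

```text
clock: 28.25
eef_pos: [0.6579, -0.1899, 0.1123]
tcp_rot: [-180.0, -0.0, -165.5]
contact_force: [0.3, -0.1, 6.3]
width: 0.0001
grip_force: 2.2
```

Call:
servo_tool(
  steps=[
    [[-0.002, -0.0005, -0.0024], [0, 0, 0]],
    [[-0.004, -0.001, -0.0048], [0, 0, 0]],
    [[-0.006, -0.0015, -0.0074], [0, 0, 0]],
    [[-0.0077, -0.002, -0.01], [0, 0, 0]],
    [[-0.0093, -0.0024, -0.0128], [0, 0, 0]],
    [[-0.0108, -0.0028, -0.0155], [0, 0, 0]],
    [[-0.0122, -0.0031, -0.0184], [0, 0, 0]],
    [[-0.0135, -0.0035, -0.0213], [0, 0, 0]],
    [[-0.0146, -0.0038, -0.0243], [0, 0, 0]],
    [[-0.0156, -0.004, -0.0273], [0, 0, 0]],
    [[-0.0171, -0.0044, -0.0335], [0, 0, 0]],
    [[-0.0171, -0.0044, -0.0335], [0, 0, 0]],
  ],
)

```text
clock: 29.75
eef_pos: [0.6403, -0.194, 0.0776]
tcp_rot: [180.0, -0.1, -165.5]
contact_force: [1.1, -0.4, 0.3]
width: 0.0001
grip_force: 0.0
```

Call:
servo_tool(
  steps=[
    [[0, 0, 0.03], [0, 0, 0]],
    [[0, 0, 0.07], [0, 0, 0]],
    [[0, 0, 0.12], [0, 0, 0]],
    [[-0.05, 0.06, 0.15], [0, 0, 0]],
    [[-0.1, 0.12, 0.15], [0, 0, 0]],
    [[-0.15, 0.18, 0.15], [0, 0, 0]],
    [[-0.2, 0.22, 0.15], [0, 0, 0]],
    [[-0.2, 0.22, 0.15], [0, 0, 0]],
    [[-0.2, 0.22, 0.15], [0, 0, 0]],
  ],
)

```text
clock: 30.88
eef_pos: [0.4385, 0.0277, 0.2289]
tcp_rot: [180.0, -0.0, -165.3]
contact_force: [0.9, -0.3, -0.0]
width: 0.0002
grip_force: 0.0
```

Run:
```python
from pl import *
o=arm.get_obs();print(o['eef_pos'],o['contact_force'])
im=plate(.058,[.613,-.201],14.5,x1=.06);im2=plate(.058,[.613,-.201],14.5,'top',x1=.06)
u=np.array([.9681,.2504]);v=np.array([-.2504,.9681])
for n in('top','scene'):
    I,d,c=load(n);W=cloud(d,c);q=W[...,:2]-[.6131,-.2014];x=q@u;y=q@v
    m=(x>-.01)&(x<.14)&(abs(y)<.025)&(W[...,2]>.063);print(n,m.sum(),W[m][:,2].max(),np.percentile(x[m],[2,98]))
cv2.imwrite('pics/f8.png',np.hstack([cv2.resize(im[120:250,160:310,::-1],(400,346)),cv2.resize(im2[140:310,240:410,::-1],(346,346))]))
```

```text
[0.43853269 0.02771445 0.22891662] [ 0.86306567 -0.32077114 -0.0127934 ]
scene plate [ 615.2 -200.8] r 56.0 slope along,across deg [ 1.55 -0.38] floor z 0.0541 257
top plate [ 613.4 -202.5] r 54.2 slope along,across deg [-0.02  0.28] floor z 0.0536 530
top 285 0.07759934275108359 [0.00691979 0.11452417]
scene 187 0.07861735038734877 [0.00920507 0.11792125]
```

View pics/f8.png

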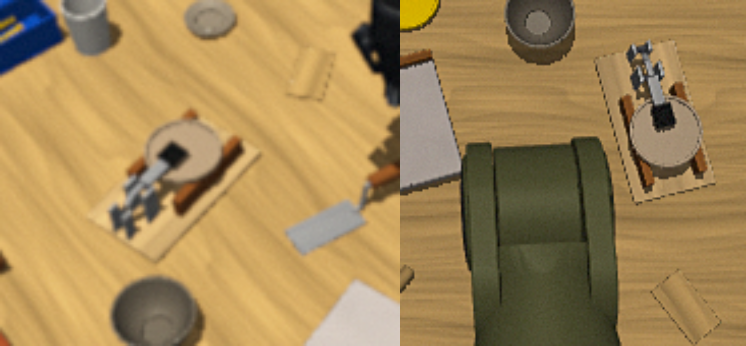

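Both views show the keeper staying down over the rim (pad at (172,155) left, (663,117) right), the plate centred and level, and the lifter flat on the table. I'll hand it in.

```bash
python3 -c "
from bench import arm
print(arm.sign_off())"
```

```text
the job is handed in; nothing more can be done
None
```

The plate is on the rack, level and centred to about 1 mm, with the keeper latched down over its rim and the lifter lying flat on the table. The job was handed in at about 31 s; the one blemish was a brief 15 N of blade pressure on the batt, which I eased to about 6 N.

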